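# Clamp the sharpening stone in its bench holder

## Task

Secure the sharpening stone in its bench holder: push the rod in by its upright plate until the sprung pad has driven the stone firmly home against the end fence, with the spring about half squeezed (12 N or so on the stone, never as much as 20 N, it cracks). Let go of the rod, then flip the cam lever over centre and all the way down so that the rod is locked with the pad still pressing on the stone. Leave the other things on the bench where they are.

Things in the scene. Friction and masses are not known exactly. Their poses are not given: they have to be found in the camera images.
- holder: Dark wooden base board fixed to the bench, x = -60 to 300 mm, 110 mm wide, 18 mm thick, with a steel clamp housing 50 x 44 mm, 75 mm tall. Origin on the bench under the housing's middle; x runs along the rod from push plate to stone and end fence, y level across it, z up. The steel end fence behind the stone is adjustable: its face lies at x = 233 to 257 mm, not measured; find it by feel.
- stop_rod (a joint): Travel (m) of the sliding rod, a 14 mm square steel bar through the housing, axis 43 mm above the bench: 0 = drawn back, up to 0.10 as it is pushed along the holder's +x towards the stone. It drags with 5 N while the lever is open; the stone adds 2 to 4 N while it slides over the board.
- push_plate (a point): Centre of the upright wooden plate on the rod's outer end, for pushing the rod: 16 mm thick along the rod, 34 mm wide, 55 mm tall (from 30 to 85 mm above the bench); moves with the rod, starts some 210 mm from the housing's middle. Axes as the holder's.
- pad: Round rubber pad, 34 mm across, 8 mm thick, on a coil spring at the rod's inner end: 4 N per mm, solid after 6 mm. Its face lies 36 mm along +x and 43 mm above this origin, which is the holder's origin when the rod reads 0 and moves with the pad. When the rod is let go with the lever open it springs back 1 or 2 mm until about 5 N (its drag) is left on the stone; that is fine.
- stone: Reddish sandstone block, 150 x 50 x 40 mm, about 0.45 kg, long side along the holder's x, lying loose on the board between two low side rails. Origin at the centre of its underside. Its near end starts some way from the pad and its far end short of the fence.
- cam_lever (a joint): Angle (rad) of the aluminium cam lever on the housing: 0 = open, upright, leaning 25 degrees to the holder's +y; 1.92 = closed on its stop, pointing to the holder's -y, 5 degrees above level. It turns about a level axis parallel to the rod, gets stiff on the way (7 to 8 N at the tip), passes centre at about 1.6 and snaps down by itself. Closed, it presses a shoe on the rod.
- lever_pivot (a point): The cam lever's axis: above the holder's origin, 88 mm above the bench. Axes as the holder's.
- lever_tip (a point): Point in the middle of the lever's paddle, 90 mm from the pivot. The lever is 9 mm thick; the paddle is 26 mm wide along the rod and reaches from 64 to 100 mm from the pivot. There is free room on both sides of the lever.
- jar_near: Clear ribbed plastic jar of nuts, 72 mm across, 145 mm tall, near the stone on the holder's -y side. Origin under it. Leave alone.
- jar_far: The same kind of jar, off to the side. Leave alone.
- knife: Knife with a wooden handle, 290 mm long, lying beside the stone on the holder's +y side. Origin under its middle. Leave alone.
- bowl: Aluminium bowl of nuts, 110 mm across, 45 mm tall, on the holder's -y side. Origin under it. Leave alone.
- whetstone: Small grey whetstone, 100 x 45 x 22 mm, lying on the holder's +y side beside the housing. Origin under it. Leave alone.
- mallet: Hammer lying at the bench's right. Leave alone.
- scale: White kitchen scale with a steel plate, 130 x 170 x 47 mm, at the back. Origin under it. Leave alone.
Things that resemble listed ones, but are neither listed nor needed, are in the scene too. There is more than one size of the stone; the one meant has the size given above.

How it is judged:
By the outcome, as a careful person would: the job done as asked, in the order asked, and still so for the second after the job is handed in, with the robot touching nothing.
It also fails if it takes over 69 s, if anything falls off the work surface, if the arm or the gripper's body presses on something with over 40 N, if the wrist force passes 120 N, or if a joint passes its speed limit or range.

## Robot

A 6-joint arm with a two-finger parallel gripper is mounted at the origin on the work surface. World frame = base frame: x ahead of the robot, y to its left, z up, the work surface at z = 0. Lengths are in m, angles in degrees, forces in N, time in s.
With the tool pointing down it reaches from about 0.4 to 0.825 m from the base axis. Payload 7 kg.
Tool frame: the origin (TCP) lies on the centre line of the jaws, within the pads' length; the fingertips stand 8 mm ahead of it and the grasp point (between the pads) lies 11 mm behind it; z points along the fingers, y is the line along which they close (so a half turn about z gives the same grasp; the last joint's range is limited). The gripper opens to 88 mm and grips with 3 to 60 N. Pads are 19 mm wide; open, the fingers measure 130 mm over their backs; the gripper's body (78 mm by 193 mm) begins 47 mm behind the grasp point.
Start: joints at [90.247, 20.546, 0.682, 0, -70.136, -16.507], TCP at [0.189, 0.648, 0.235] pointing down, gripper open.
Joint ranges: [-176.03, 176.03], [-82.01, 121.73], [-58.28, 71.71], [-173.87, 95.51], [-174.79, -0.11], [-173.66, 173.66]. Speed limits (degrees/s): [136.94, 136.94, 172.46, 180, 180, 180].

## Interface

Orientations are given as [roll, pitch, yaw] about the fixed x, y, z axes, in that order (R = Rz(yaw) Ry(pitch) Rx(roll)).
In Python, from plant import telemetry, viewer, close_job, models gives the robot as it stands.
- The arm moves only by the shell command python3 -m handwheel 'ROWS' [FORCE]. ROWS is JSON, a list of rows, each an object with "grip": the closure, from -1 (fully open) to 1 (shut); "travel": the shift along the tool's x, y, z as a fraction of full scale, a list of three; "spin": the turn about the tool's z as a fraction of full scale. A call has 1 to 8 rows; each row shifts and turns the commanded pose from where the row before left it, along the tool's axes as they then stand; what a row does not reach is not made up. Full scale, the value 1, is 0.025 m for a shift and 5 degrees for a turn. A row lasts 1/8 s, in which the tool goes at most 62.5 mm and 10.7 degrees, less where a joint would pass 70% of its speed; a pose out of reach is approached as far as the arm can. A call with a number of a shift or a turn outside -1 to 1 is refused whole. A call with a gripper value outside its range is refused whole. The fingers move at their own pace and stop on an object; FORCE is the grip in N (left out, the last holds). Time passes only in rows, so rows that do not move let the fingers close. It gives the time, the measured TCP pose, the force, the opening and the grip force at its end, in the units of the state.
- telemetry.get_state(): the state, without advancing time (a new reading comes with each control period).
- viewer.capture(name): name is "scene" or "top" or "wrist"; returns the picture (480x640x3 uint8, red, green, blue); there is no depth.
- viewer.calibration(name): a dict with "fx", "fy", "cx", "cy" (pixels), "T" (4x4, takes a point from camera to world coordinates); the wrist camera has in their place "T_tool_cam" (4x4, takes a point from camera to tool coordinates, whose origin is the TCP and whose axes are the flange's). Camera axes: x right, y down, z forward; pixel columns grow to the right and rows downward; lengths in m; the calibration is good to about 2 mm. A picture is of the moment at which its call begins: read the wrist's pose just before it. calibration takes no time and is no camera call.
- close_job(): hands the job in; it is judged then, once.
Trained networks look in the newest picture that a camera, given by its name, has taken for a name from the list of things; names that differ only in an ending like _2 or _b are one class to them, and where a whole thing is asked for, a point or a joint stands for the part that bears it (a point fixed in the world has none). Each returns a list of dicts, best first, with "p" (0 to 1); they miss things now and then, are a little off and sometimes report something else, mostly with a low value. They report only what shows in the picture. A call takes as long as a camera call. They do not tell look-alikes from the thing itself.
- models.find_in(camera, thing): "position" ([column, row] in pixels, amid what is visible of it).
The state is a dict: "time_s": time; "joints": joint angles; "qd": joint speeds; "joint_torque": joint torques, N m; "tcp_pos": TCP position; "eef_rot": TCP orientation; "contact_force": force on the tool from outside, world axes, zero at the start; "moment": the same for the moment, N m; "gripper_width": finger opening in m; "gripper_force": force on a finger pad.
Only numpy, scipy, OpenCV 4.12 (cv2) and the standard library are available. Lean on these libraries where they do the work, as an engineer would, in place of code of your own. Each camera call takes 0.05 s, during which the arm holds its last target. There are 200 camera calls.

## Working session

There is one attempt and no reset: what is moved stays moved. The work goes in short steps, Python scripts to look and compute and a shell command to move; the robot and the scene stay as the last step left them, time stands still between calls to the robot, and variables do not carry over. Pictures are saved under pics/ and viewed, at most 10 in all, crops included, and the job is handed in when it is done.

```bash
mkdir -p pics; ls
python3 - <<'E'
from plant import telemetry, viewer, models
import cv2
s=telemetry.get_state();print(s)
for c in("scene","top"):
    im=viewer.capture(c);cv2.imwrite(f"pics/{c}0.png",im[:,:,::-1])
    k=viewer.calibration(c);print(c,k)
    for t in("stop_rod","push_plate","pad","stone","cam_lever","lever_tip","holder"):
        print(t,[(d["position"],round(d["p"],2)) for d in models.find_in(c,t)[:3]])
print(viewer.calibration("wrist"))
E
```

```text
pics
{'time_s': 0.0, 'joints': array([ 9.02473394e+01,  2.05886007e+01,  6.32493244e-01, -2.20114342e-02,
       -7.01356253e+01, -1.65084286e+01]), 'qd': array([-0.07528242,  0.02311744,  0.01752059, -0.16459306,  0.01281948,
        0.00720119]), 'joint_torque': array([-2.94898982e-04, -5.82719994e+01,  2.93051541e+01,  6.99695393e+00,
        6.97085430e-03, -1.56166111e-04]), 'tcp_pos': array([0.18887277, 0.64752252, 0.233639  ]), 'eef_rot': array([ 1.79906168e+02, -6.22994558e-03, -1.62685801e+01]), 'contact_force': array([-0.10258893,  0.23682708, -0.57049421]), 'moment': array([-0.01200516,  0.01360193, -0.01466171]), 'gripper_force': 0.0, 'gripper_width': 0.0876731481016314}
scene {'fx': 596.3386815127571, 'fy': 596.3386815127571, 'cx': 316.02034599363077, 'cy': 235.39633448958404, 'T': array([[ 0.87933778,  0.40211852, -0.25507989,  0.94233056],
       [ 0.47618123, -0.73794771,  0.4782098 , -0.75858168],
       [ 0.0040614 , -0.54197221, -0.8403866 ,  1.46937215],
       [ 0.        ,  0.        ,  0.        ,  1.        ]])}
stop_rod [([349.0, 227.9], 0.59), ([285.7, 303.7
[... 817 characters left out ...]
 0.64)]
pad []
stone [([420.1, 339.5], 0.95), ([285.2, 233.1], 0.72)]
cam_lever [([342.9, 244.8], 0.48), ([323.0, 245.3], 0.47)]
lever_tip [([343.0, 246.4], 0.7)]
holder [([320.1, 244.8], 0.95), ([341.6, 293.7], 0.7), ([342.5, 247.7], 0.47)]
{'fx': 369.5369867421152, 'fy': 369.5369867421152, 'cx': 313.92063858607435, 'cy': 241.40211873026672, 'T_tool_cam': array([[-4.33277977e-04, -9.54014719e-01, -2.99759451e-01,
         8.10260490e-02],
       [ 9.99999822e-01, -2.90755009e-04, -5.20061474e-04,
        -1.70044443e-04],
       [ 4.08989739e-04, -2.99759623e-01,  9.54014676e-01,
        -1.50504195e-01],
       [ 0.00000000e+00,  0.00000000e+00,  0.00000000e+00,
         1.00000000e+00]])}
```

View pics/scene0.png

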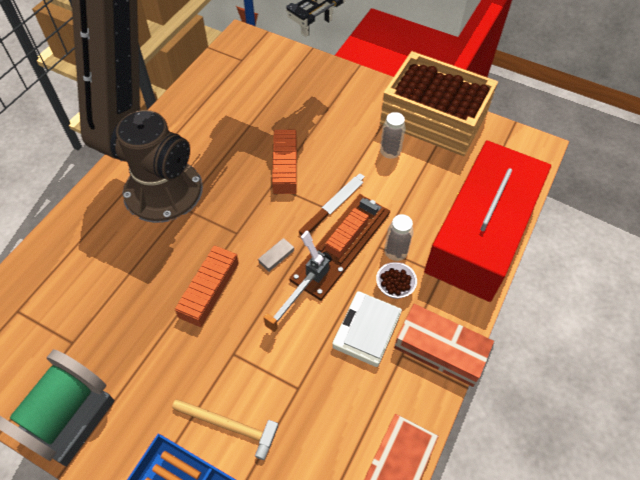

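View pics/top0.png

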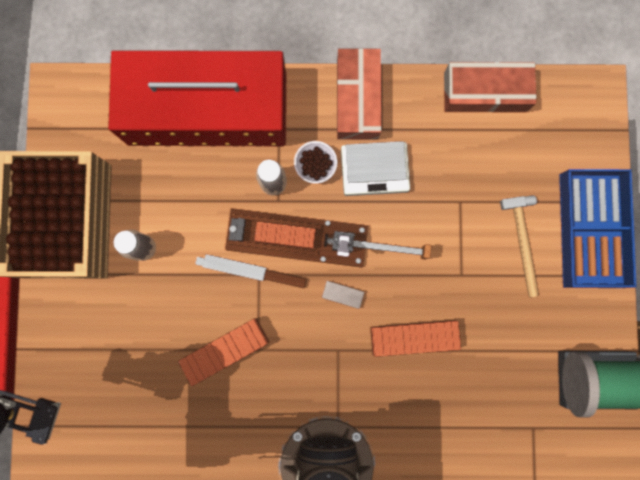

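The scene and top views show the holder at top pixels (226–368, 209–266), with the push plate at (427,251), the fence at (236,229) and the housing at (343,243). Next I'll zoom in to locate them precisely.

```bash
cat > h.py <<'E'
import numpy as np
from plant import viewer
def px2w(c,uv,z,T=None):
    k=viewer.calibration(c); T=k["T"] if T is None else T
    d=T[:3,:3]@np.array([(uv[0]-k["cx"])/k["fx"],(uv[1]-k["cy"])/k["fy"],1.])
    return T[:3,3]+d*(z-T[2,3])/d[2]
E
python3 - <<'E'
import cv2
im=cv2.imread("pics/top0.png")[195:285,215:440]
cv2.imwrite("pics/topz.png",cv2.resize(im,None,fx=3.5,fy=3.5,interpolation=cv2.INTER_CUBIC))
E
```

```text
(no output)
```

View pics/topz.png

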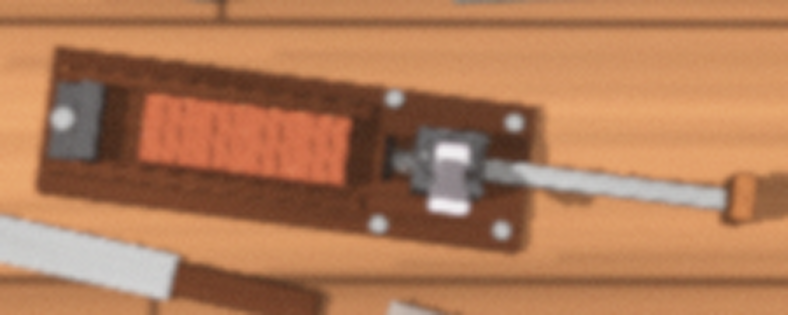

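The crop shows the board corners at (55,48), (38,190), (540,108) and (523,252), the plate at (741,198), the stone's ends at x≈143 and 350, and the lever paddle at (448,205).

Run:
```python
import numpy as np
from h import px2w
f=lambda u,v,z:px2w("top",(215+u/3.5,195+v/3.5),z)[:2]
c=[f(*p,.018) for p in((55,48),(38,190),(540,108),(523,252))]
print(np.round(c,4))
far=(c[0]+c[1])/2;near=(c[2]+c[3])/2
ax=far-near;L=np.linalg.norm(ax);ax/=L;ay=np.array([-ax[1],ax[0]])
print("len",L,"wid",np.linalg.norm(c[0]-c[1]),np.linalg.norm(c[2]-c[3]),"yaw",np.degrees(np.arctan2(ax[1],ax[0])))
O=(near+far)/2-ax*.12
print("O",O,"ax",ax,"ay",ay)
loc=lambda p:np.round([(p-O)@ax,(p-O)@ay],4)
print("plate",f(741,198,.085),loc(f(741,198,.085)))
print("stone",loc(f(143,130,.058)),loc(f(350,150,.058)),"fence",loc(f(102,120,.06)),"house",loc(f(450,160,.075)),"paddle",loc(f(448,207,.175)))
```

```text
[[ 0.6521  0.2476]
 [ 0.5465  0.2584]
 [ 0.6086 -0.1114]
 [ 0.502  -0.0985]]
len 0.3606184367412075 wid 0.10618966962698762 0.10736164101194295 yaw 82.98996958278035
O [ 0.56264298 -0.04507359] ax [0.1220431 0.9925248] ay [-0.9925248  0.1220431]
plate [ 0.5364042  -0.24676519] [-0.2034  0.0014]
stone [0.2237 0.0036] [ 0.0743 -0.0007] fence [0.2536 0.0003] house [ 0.0027 -0.0007] paddle [0.0031 0.0415]
```

```bash
python3 -m handwheel '[{"grip":1,"travel":[0,0,0],"spin":-0.93},{"grip":1,"travel":[0,0,0],"spin":-0.93},{"grip":1,"travel":[0.5,1,0],"spin":0},{"grip":1,"travel":[0.5,1,0],"spin":0},{"grip":1,"travel":[0.5,1,0],"spin":0},{"grip":1,"travel":[0.5,1,0],"spin":0},{"grip":1,"travel":[0.5,1,0],"spin":0},{"grip":1,"travel":[0.5,1,0],"spin":0}]' 20
```

```text
time_s: 1.8
tcp_pos: [0.2455, 0.4891, 0.2347]
eef_rot: [-180.0, -0.0, -7.0]
contact_force: [-0.5, 0.8, 0.4]
gripper_width: 0.013
gripper_force: 0.0
```

```bash
python3 -m handwheel '[{"grip":1,"travel":[0.5,1,0],"spin":0},{"grip":1,"travel":[0.5,1,0],"spin":0},{"grip":1,"travel":[0.5,1,0],"spin":0},{"grip":1,"travel":[0.5,1,0],"spin":0},{"grip":1,"travel":[0.5,1,0],"spin":0},{"grip":1,"travel":[0.5,1,0],"spin":0},{"grip":1,"travel":[0.5,1,0],"spin":0},{"grip":1,"travel":[0.5,1,0],"spin":0}]'
```

```text
time_s: 2.8
tcp_pos: [0.3208, 0.2776, 0.2346]
eef_rot: [-180.0, -0.0, -7.0]
contact_force: [-0.2, -0.2, -0.2]
gripper_width: 0.0002
gripper_force: 0.0
```

```bash
python3 -m handwheel '[{"grip":1,"travel":[0.5,1,0],"spin":0},{"grip":1,"travel":[0.5,1,0],"spin":0},{"grip":1,"travel":[0.5,1,0],"spin":0},{"grip":1,"travel":[0.5,1,0],"spin":0},{"grip":1,"travel":[0.5,1,0],"spin":0},{"grip":1,"travel":[0.5,1,0],"spin":0},{"grip":1,"travel":[0.5,1,0],"spin":0},{"grip":1,"travel":[0.5,1,0],"spin":0}]'
```

```text
time_s: 3.8
tcp_pos: [0.3953, 0.067, 0.2347]
eef_rot: [-180.0, -0.0, -7.0]
contact_force: [0.3, 0.3, 0.4]
gripper_width: 0.0006
gripper_force: 0.0
```

```bash
python3 -m handwheel '[{"grip":1,"travel":[0.5,1,0],"spin":0},{"grip":1,"travel":[0.5,1,0],"spin":0},{"grip":1,"travel":[0.5,1,0],"spin":0},{"grip":1,"travel":[0.5,1,0],"spin":0},{"grip":1,"travel":[0.5,1,0],"spin":0},{"grip":1,"travel":[0.5,1,0],"spin":0},{"grip":1,"travel":[0,0,0],"spin":0}]'
```

```text
time_s: 4.68
tcp_pos: [0.4513, -0.0912, 0.2343]
eef_rot: [180.0, 0.0, -7.1]
contact_force: [-0.5, -0.2, -0.1]
gripper_width: 0.0004
gripper_force: 0.0
```

```bash
cat >> h.py <<'E'
from scipy.spatial.transform import Rotation as Ro
from plant import telemetry, models
import cv2
O=np.array([0.56264,-0.04507]);ax=np.array([.12204,.99252]);ay=np.array([-.99252,.12204])
loc=lambda p:np.round([(p[:2]-O)@ax,(p[:2]-O)@ay],4)
def wrist(name):
    s=telemetry.get_state();T=np.eye(4);T[:3,3]=s["tcp_pos"];T[:3,:3]=Ro.from_euler("xyz",s["eef_rot"],degrees=True).as_matrix()
    im=viewer.capture("wrist");cv2.imwrite(f"pics/{name}.png",im[:,:,::-1])
    return T@viewer.calibration("wrist")["T_tool_cam"]
E
python3 - <<'E'
from h import *
T=wrist("w1");np.save("T1.npy",T)
for t,z in(("push_plate",.057),("lever_tip",.170),("stone",.058)):
    for d in models.find_in("wrist",t)[:3]: print(t,d["position"],d["p"],loc(px2w("wrist",d["position"],z,T)))
E
```

```text
push_plate [399.4, 95.5] 0.86 [-0.13    0.0005]
lever_tip [213.5, 132.6] 0.83 [-0.0032  0.0276]
stone [78.1, 97.3] 0.97 [0.1355 0.0014]
stone [501.5, 293.6] 0.91 [-0.2409  0.18  ]
stone [267.4, 234.1] 0.66 [-0.0162  0.1194]
```

View pics/w1.png

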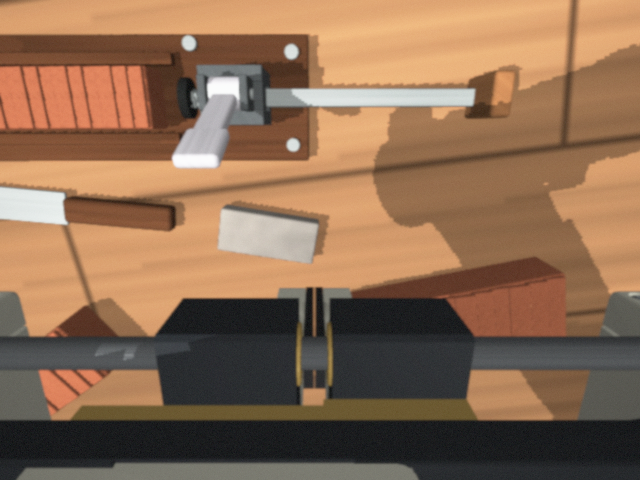

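The wrist view confirms the alignment, with the holder level in the image. The lever tip is at (213,133), and the plate is at (490,95) with nothing around it.

```bash
python3 -m handwheel '[{"grip":1,"travel":[0.52,1,0],"spin":0},{"grip":1,"travel":[0.52,1,0],"spin":0},{"grip":1,"travel":[0.52,1,0],"spin":0},{"grip":1,"travel":[0.52,1,0],"spin":0},{"grip":1,"travel":[0.52,1,0],"spin":0},{"grip":1,"travel":[0.52,1,0],"spin":0},{"grip":1,"travel":[0.52,1,0],"spin":0},{"grip":1,"travel":[0.52,1,0],"spin":0}]'
```

```text
time_s: 5.88
tcp_pos: [0.531, -0.3004, 0.2347]
eef_rot: [-180.0, -0.0, -6.9]
contact_force: [0.1, -0.8, 0.9]
gripper_width: 0.0004
gripper_force: 0.0
```

```bash
python3 -m handwheel '[{"grip":1,"travel":[0,0.2,0.97],"spin":0},{"grip":1,"travel":[0,0,0.97],"spin":0},{"grip":1,"travel":[0,0,0.97],"spin":0},{"grip":1,"travel":[0,0,0.97],"spin":0},{"grip":1,"travel":[0,0,0.97],"spin":0},{"grip":1,"travel":[0,0,0.97],"spin":0},{"grip":1,"travel":[0,0,0.97],"spin":0},{"grip":1,"travel":[0,0,0.97],"spin":0}]'
python3 - <<'E'
from h import *
print(loc(telemetry.get_state()["tcp_pos"]))
T=np.load("T1.npy");print([loc(px2w("wrist",(u,95),.085,T)) for u in (470,485,516)])
im=viewer.capture("scene")[180:360,200:440];cv2.imwrite("pics/s2.png",cv2.resize(im[:,:,::-1],None,fx=3,fy=3))
E
```

```text
time_s: 6.88
tcp_pos: [0.5303, -0.3045, 0.0401]
eef_rot: [180.0, -0.0, -6.9]
contact_force: [0.1, -0.6, -0.5]
gripper_width: 0.0003
gripper_force: 0.0
[-0.2614  0.0004]
[array([-0.1773,  0.0023]), array([-0.1886,  0.0023]), array([-0.2121,  0.0023])]
```

View pics/s2.png

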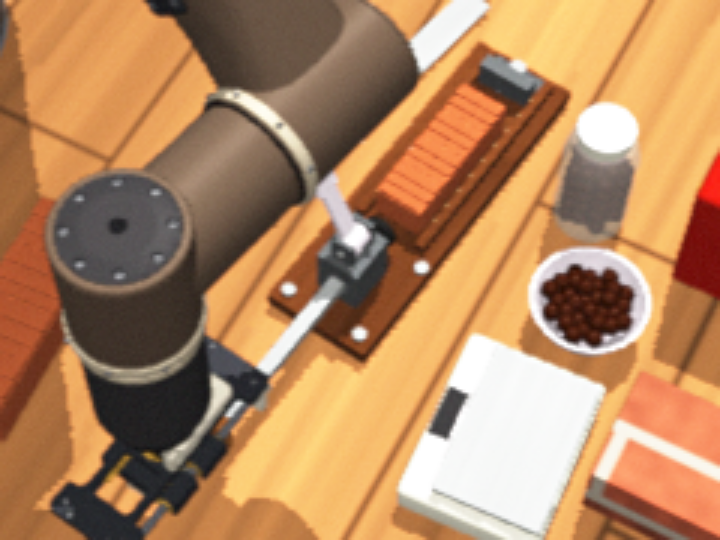

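```bash
python3 -m handwheel '[{"grip":1,"travel":[0,-0.4,0],"spin":0},{"grip":1,"travel":[0,-0.4,0],"spin":0},{"grip":1,"travel":[0,-0.2,0],"spin":0},{"grip":1,"travel":[0,-0.2,0],"spin":0},{"grip":1,"travel":[0,0,0],"spin":0}]'
```

```text
time_s: 7.55
tcp_pos: [0.5339, -0.2754, 0.0411]
eef_rot: [180.0, -0.0, -6.9]
contact_force: [-0.0, -0.6, 0.1]
gripper_width: 0.0004
gripper_force: 0.0
```

```bash
python3 -m handwheel '[{"grip":1,"travel":[0,-0.2,0],"spin":0},{"grip":1,"travel":[0,-0.2,0],"spin":0},{"grip":1,"travel":[0,0,0],"spin":0}]'
```

```text
time_s: 7.92
tcp_pos: [0.535, -0.2659, 0.0408]
eef_rot: [180.0, -0.0, -7.0]
contact_force: [0.7, -1.3, 2.4]
gripper_width: 0.0004
gripper_force: 1.3
```

```bash
python3 -m handwheel '[{"grip":1,"travel":[0,-0.2,0],"spin":0},{"grip":1,"travel":[0,-0.2,0],"spin":0}]'
```

```text
time_s: 8.18
tcp_pos: [0.5362, -0.2563, 0.0409]
eef_rot: [180.0, -0.0, -7.0]
contact_force: [-1.4, -5.0, 3.4]
gripper_width: 0.0006
gripper_force: 2.8
```

```bash
python3 -m handwheel '[{"grip":1,"travel":[0,-0.2,0],"spin":0},{"grip":1,"travel":[0,-0.2,0],"spin":0}]'
```

```text
time_s: 8.43
tcp_pos: [0.5374, -0.2466, 0.0409]
eef_rot: [180.0, -0.0, -7.0]
contact_force: [-0.4, -8.5, 2.4]
gripper_width: 0.0001
gripper_force: 4.2
```

```bash
python3 -m handwheel '[{"grip":1,"travel":[0,-0.2,0],"spin":0},{"grip":1,"travel":[0,-0.2,0],"spin":0}]'|sed -n '2p;4p'
```

```text
tcp_pos: [0.5386, -0.2368, 0.0409]
contact_force: [0.3, -7.5, 2.0]
```

```bash
python3 -m handwheel '[{"grip":1,"travel":[0,-0.2,0],"spin":0},{"grip":1,"travel":[0,-0.2,0],"spin":0}]'|sed -n '2p;4p'
```

```text
tcp_pos: [0.5398, -0.2268, 0.0409]
contact_force: [-0.6, -8.2, 2.5]
```

```bash
python3 -m handwheel '[{"grip":1,"travel":[0,0,0],"spin":0}]'|sed -n '2p;4p';python3 - <<'E'
from h import *
print(loc(telemetry.get_state()["tcp_pos"]))
im=viewer.capture("top")[195:285,215:440];cv2.imwrite("pics/t3.png",cv2.resize(im[:,:,::-1],None,fx=3.5,fy=3.5,interpolation=cv2.INTER_CUBIC))
E
```

```text
tcp_pos: [0.5399, -0.2263, 0.0409]
contact_force: [-0.7, -3.3, 3.0]
[-0.1827  0.0005]
```

View pics/t3.png

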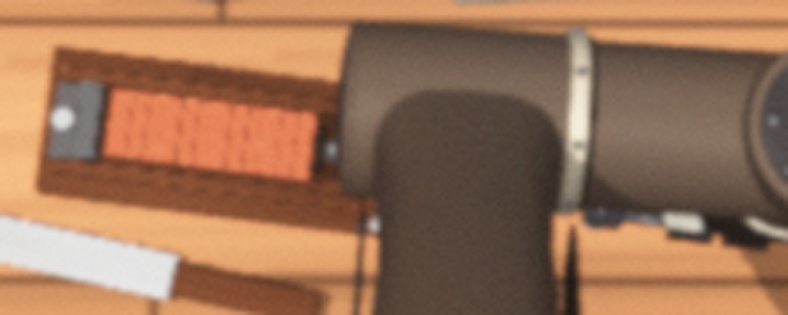

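The stone's far end (104) is now almost at the fence face (102), so I'll switch to small steps.

```bash
python3 -m handwheel '[{"grip":1,"travel":[0,-0.04,0],"spin":0}]'|sed -n '2p;4p'
```

```text
tcp_pos: [0.5399, -0.2256, 0.0409]
contact_force: [0.2, -7.9, 3.3]
```

```bash
python3 -m handwheel '[{"grip":1,"travel":[0,-0.04,0],"spin":0}]'|sed -n '2p;4p'
```

```text
tcp_pos: [0.5401, -0.2248, 0.0409]
contact_force: [-0.3, -7.7, 4.1]
```

```bash
python3 -m handwheel '[{"grip":1,"travel":[0,-0.04,0],"spin":0}]'|sed -n '2p;4p'
```

```text
tcp_pos: [0.5402, -0.2238, 0.0409]
contact_force: [-0.8, -7.4, 3.1]
```

```bash
python3 -m handwheel '[{"grip":1,"travel":[0,-0.04,0],"spin":0}]'|sed -n '2p;4p'
```

```text
tcp_pos: [0.5403, -0.2228, 0.0408]
contact_force: [-1.3, -8.0, 3.7]
```

```bash
python3 -m handwheel '[{"grip":1,"travel":[0,-0.04,0],"spin":0}]'|sed -n '2p;4p'
```

```text
tcp_pos: [0.5404, -0.2218, 0.0408]
contact_force: [-0.0, -7.0, 2.6]
```

```bash
python3 -m handwheel '[{"grip":1,"travel":[0,-0.04,0],"spin":0}]'|sed -n '2p;4p'
```

```text
tcp_pos: [0.5405, -0.2208, 0.0409]
contact_force: [0.9, -7.7, 3.6]
```

```bash
python3 -m handwheel '[{"grip":1,"travel":[0,-0.04,0],"spin":0}]'|sed -n '2p;4p'
```

```text
tcp_pos: [0.5407, -0.2198, 0.0409]
contact_force: [-0.4, -7.4, 3.4]
```

```bash
python3 -m handwheel '[{"grip":1,"travel":[0,-0.04,0],"spin":0}]'|sed -n '2p;4p'
```

```text
tcp_pos: [0.5408, -0.2188, 0.0409]
contact_force: [-0.8, -7.3, 3.3]
```

```bash
python3 -m handwheel '[{"grip":1,"travel":[0,-0.04,0],"spin":0}]'|sed -n '2p;4p'
```

```text
tcp_pos: [0.5409, -0.2179, 0.0409]
contact_force: [-0.1, -8.6, 2.5]
```

```bash
python3 -m handwheel '[{"grip":1,"travel":[0,-0.04,0],"spin":0}]'|sed -n '2p;4p'
```

```text
tcp_pos: [0.541, -0.2171, 0.0409]
contact_force: [-0.4, -10.4, 2.5]
```

```bash
python3 -m handwheel '[{"grip":1,"travel":[0,-0.04,0],"spin":0}]'|sed -n '2p;4p'
```

```text
tcp_pos: [0.5411, -0.2164, 0.0409]
contact_force: [-0.6, -13.0, 1.8]
```

```bash
python3 -m handwheel '[{"grip":1,"travel":[0,-0.04,0],"spin":0}]'|sed -n '2p;4p'
```

```text
tcp_pos: [0.5411, -0.2158, 0.0409]
contact_force: [-0.0, -15.4, 2.3]
```

```bash
python3 -m handwheel '[{"grip":1,"travel":[0,-0.03,0],"spin":0}]'|sed -n '2p;4p'
```

```text
tcp_pos: [0.5412, -0.2153, 0.0409]
contact_force: [-0.5, -17.3, 1.6]
```

```bash
python3 -m handwheel '[{"grip":1,"travel":[0,0.1,0],"spin":0},{"grip":1,"travel":[0,0.2,0],"spin":0},{"grip":1,"travel":[0,0.8,0],"spin":0},{"grip":1,"travel":[0,0.8,0],"spin":0},{"grip":1,"travel":[0,0,-1],"spin":0},{"grip":1,"travel":[0,0,-1],"spin":0},{"grip":1,"travel":[0,0,-1],"spin":0},{"grip":1,"travel":[0,0,-1],"spin":0}]'
python3 - <<'E'
from h import *
print(loc(telemetry.get_state()["tcp_pos"]))
E
```

```text
time_s: 11.72
tcp_pos: [0.5351, -0.2615, 0.1412]
eef_rot: [-180.0, 0.0, -7.0]
contact_force: [-0.2, 0.3, 0.6]
gripper_width: -0.0
gripper_force: 0.0
[-0.2182  0.001 ]
```

```bash
python3 -m handwheel '[{"grip":1,"travel":[-0.84,0,-0.25],"spin":0},{"grip":1,"travel":[-0.84,0,0],"spin":0},{"grip":1,"travel":[-0.84,0,0],"spin":0},{"grip":1,"travel":[-0.84,-0.4,0],"spin":0},{"grip":1,"travel":[0,-1,0],"spin":0},{"grip":1,"travel":[0,-1,0],"spin":0},{"grip":1,"travel":[0,-1,0],"spin":0},{"grip":1,"travel":[0,-1,0],"spin":0}]'
```

```text
time_s: 12.72
tcp_pos: [0.464, -0.1409, 0.1461]
eef_rot: [-180.0, 0.1, -7.0]
contact_force: [-0.2, -0.0, -0.8]
gripper_width: 0.0005
gripper_force: 0.0
```

```bash
python3 -m handwheel '[{"grip":1,"travel":[0,-1,0],"spin":0},{"grip":1,"travel":[0,-1,0],"spin":0},{"grip":1,"travel":[0,-1,0],"spin":0},{"grip":1,"travel":[0,-1,0],"spin":0},{"grip":1,"travel":[0,-0.3,0],"spin":0},{"grip":1,"travel":[0,0,0],"spin":0}]'
python3 - <<'E'
from h import *
print(loc(telemetry.get_state()["tcp_pos"]))
T=wrist("w4")
for d in models.find_in("wrist","lever_tip")[:2]: print(d["position"],d["p"],loc(px2w("wrist",d["position"],.170,T)))
E
```

```text
time_s: 13.48
tcp_pos: [0.4778, -0.0347, 0.1464]
eef_rot: [180.0, 0.0, -6.9]
contact_force: [0.2, -0.4, 0.1]
gripper_width: 0.0007
gripper_force: 0.0
[-0.0001  0.0855]
[298.9, 193.4] 0.83 [0.0055 0.0269]
```

View pics/w4.png

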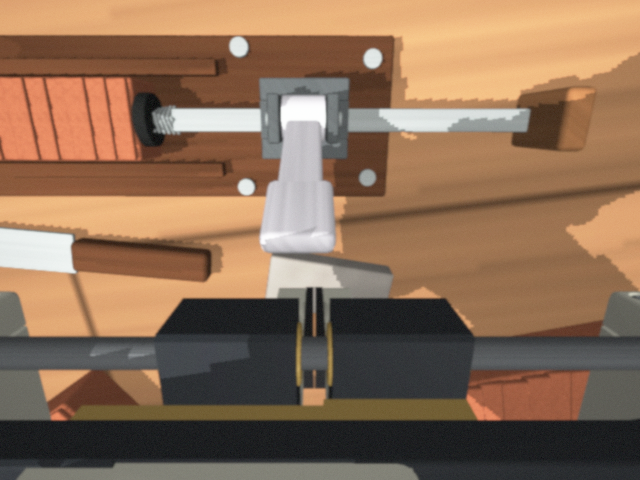

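Picture: the pad is on the stone and the rod is pushed in. The lever paddle is at (299,215), straight ahead of the fingers. Now I'll push the lever along its arc.

```bash
python3 -m handwheel '[{"grip":1,"travel":[0.4,-0.1,-0.4],"spin":0},{"grip":1,"travel":[0.4,0,-0.36],"spin":0},{"grip":1,"travel":[0.4,0,-0.1],"spin":0},{"grip":1,"travel":[0.4,0,-0.1],"spin":0},{"grip":1,"travel":[0.4,0,-0.1],"spin":0},{"grip":1,"travel":[0.4,0,-0.1],"spin":0},{"grip":1,"travel":[0.4,0,-0.1],"spin":0}]'; python3 -c "
from h import *
print(loc(telemetry.get_state()['tcp_pos']))"
```

```text
time_s: 14.45
tcp_pos: [0.548, -0.0405, 0.1776]
eef_rot: [180.0, 0.1, -7.0]
contact_force: [-3.0, 0.3, -1.9]
gripper_width: 0.0005
gripper_force: 1.8
[0.0028 0.015 ]
```

```bash
python3 -m handwheel '[{"grip":1,"travel":[0.46,0,-0.03],"spin":0},{"grip":1,"travel":[0.46,0,-0.03],"spin":0},{"grip":1,"travel":[0.42,0,0.13],"spin":0},{"grip":1,"travel":[0.42,0,0.17],"spin":0}]'; python3 -c "
from h import *
print(loc(telemetry.get_state()['tcp_pos']))"
```

```text
time_s: 14.95
tcp_pos: [0.592, -0.0459, 0.1721]
eef_rot: [180.0, 0.1, -7.0]
contact_force: [-6.7, 0.4, 0.4]
gripper_width: 0.0006
gripper_force: 3.1
[ 0.0027 -0.0292]
```

```bash
python3 -m handwheel '[{"grip":1,"travel":[0.37,0,0.23],"spin":0},{"grip":1,"travel":[0.37,0,0.27],"spin":0},{"grip":1,"travel":[0.31,0,0.32],"spin":0},{"grip":1,"travel":[0.27,0,0.36],"spin":0}]'; python3 -c "
from h import *
print(loc(telemetry.get_state()['tcp_pos']))"
```

```text
time_s: 15.45
tcp_pos: [0.6253, -0.05, 0.1427]
eef_rot: [180.0, 0.0, -7.0]
contact_force: [-3.7, 0.8, 2.1]
gripper_width: 0.0002
gripper_force: 1.4
[ 0.0028 -0.0628]
```

```bash
python3 -m handwheel '[{"grip":1,"travel":[0.17,0,0.38],"spin":0},{"grip":1,"travel":[0.18,0,0.44],"spin":0},{"grip":1,"travel":[0.08,0,0.3],"spin":0},{"grip":1,"travel":[0.06,0,0.26],"spin":0},{"grip":1,"travel":[0,0,0],"spin":0}]'; python3 -c "
from h import *
print(loc(telemetry.get_state()['tcp_pos']))
im=viewer.capture('scene')[200:320,270:430];cv2.imwrite('pics/s5.png',cv2.resize(im[:,:,::-1],None,fx=4,fy=4))"
```

```text
time_s: 16.08
tcp_pos: [0.637, -0.0511, 0.1088]
eef_rot: [180.0, -0.0, -6.9]
contact_force: [-2.0, -0.2, 3.9]
gripper_width: 0.0005
gripper_force: 1.5
[ 0.0031 -0.0745]
```

View pics/s5.png

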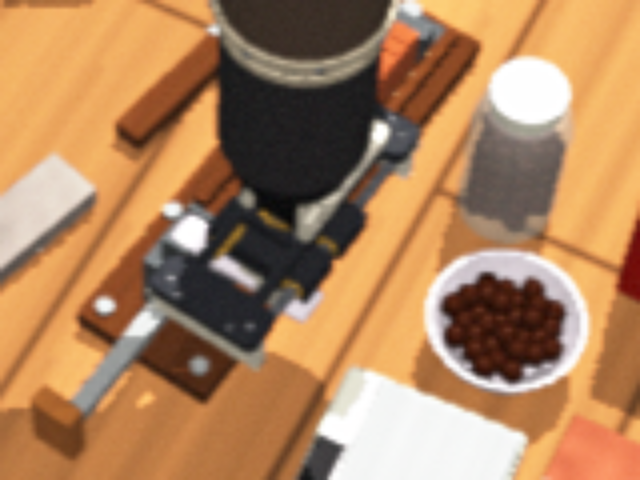

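The lever is down under the fingers and clear of the jar and bowl. I'll press it gently onto its stop to confirm.

```bash
python3 -m handwheel '[{"grip":1,"travel":[0,0,0.06],"spin":0},{"grip":1,"travel":[0,0,0],"spin":0}]'|sed -n '2p;4p'
```

```text
tcp_pos: [0.637, -0.0512, 0.1084]
contact_force: [-5.2, 2.0, 12.4]
```

```bash
python3 -m handwheel '[{"grip":1,"travel":[0,0,0.06],"spin":0},{"grip":1,"travel":[0,0,0],"spin":0}]'|sed -n '2p;4p'
```

```text
tcp_pos: [0.6371, -0.0512, 0.1082]
contact_force: [-8.4, 2.6, 19.3]
```

The force rises steeply with no travel, so the lever is on its stop. I'll lift off and check.

```bash
python3 -m handwheel '[{"grip":1,"travel":[0,0,-0.3],"spin":0},{"grip":1,"travel":[0,0,-1],"spin":0},{"grip":1,"travel":[0,0,-1],"spin":0},{"grip":1,"travel":[-1,0,-1],"spin":0},{"grip":1,"travel":[-1,0,-1],"spin":0},{"grip":1,"travel":[-1,0,0],"spin":0},{"grip":1,"travel":[-1,0,0],"spin":0},{"grip":1,"travel":[-1,0,0],"spin":0}]'; python3 -m handwheel '[{"grip":1,"travel":[-1,0,0],"spin":0},{"grip":1,"travel":[-1,0,0],"spin":0},{"grip":1,"travel":[0,0,0],"spin":0}]'; python3 -c "
from h import *
wrist('w6')"
```

```text
time_s: 17.62
tcp_pos: [0.5121, -0.0359, 0.2128]
eef_rot: [-180.0, -0.0, -7.0]
contact_force: [0.5, -0.1, 1.2]
gripper_width: 0.0003
gripper_force: 0.0
time_s: 18.0
tcp_pos: [0.4621, -0.0299, 0.2132]
eef_rot: [-180.0, -0.1, -6.9]
contact_force: [1.1, 1.1, 0.2]
gripper_width: 0.0003
gripper_force: 0.0
```

View pics/w6.png

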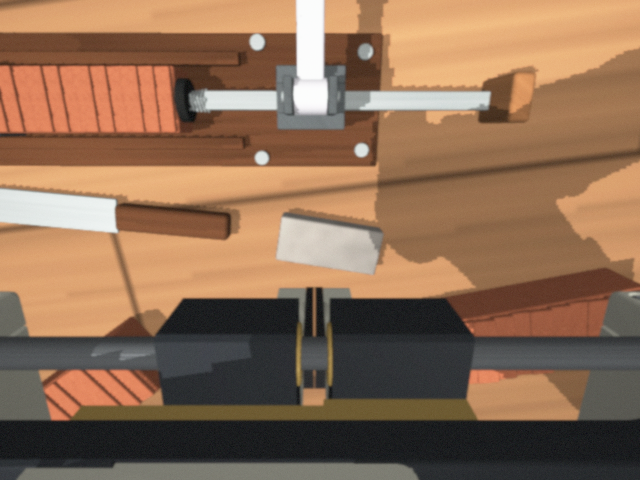

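The lever lies flat toward −y at (311,40), the pad is against the stone at (183,100), and the knife and whetstone are undisturbed. The arm is clear of everything.

```bash
python3 -c "
from plant import close_job
print(close_job())"
```

```text
the job is handed in; nothing more can be done
None
```

The stone was pushed home against the fence at about 12 N and the rod released, then the lever was flipped down onto its stop with the pad still on the stone. I handed the job in at about 18 s with the arm clear; no verdict came back.

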